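Unlock a plug gauge and hold it drawn out to its red band

ROBOT

A 6-joint arm with a two-finger parallel gripper is mounted at the origin on a cart in front of the work surface, level with it; the furniture and walls round the work are solid. World frame = base frame: x ahead of the robot, y to its left, z up, the work surface at z = 0. Lengths are in m, angles in rad, forces in N, time in s.
With the tool pointing down it reaches from about 0.275 to 0.825 m from the base axis. Payload 4.9 kg.
Tool frame: the origin (TCP) lies midway between the tips of the shut fingers; the grasp point (between the pads) lies 19 mm behind it (bot.grip_depth is the distance from the TCP to the grasp point, in m); y points along the fingers, x is the direction in which the jaws open and shut, and the axes are right-handed (so a half turn about y gives the same grasp; the last joint's range is limited). The gripper opens to 85 mm and grips with 20 to 120 N. Pads are 22 mm wide; open, the fingers measure 114 mm over their backs; the gripper's body (76 mm by 85 mm) begins 54 mm behind the grasp point. The pads swing forward as they close: fully open they stand 13 mm farther back than shut.
Start: joints at [1.049, 0.326, -0.193, 1.052, 0, 1.437], TCP at [0.208, 0.509, 0.231] pointing down, gripper open.
Joint ranges: [-2.65, 2.65], [-0.97, 1.79], [-1.3, 1.35], [-1.93, 2.1], [-1.47, 1.37], [-3.14, 3.14]. Speed limits (rad/s): [2.57, 2.57, 3.14, 3.14, 3.14, 3.14].

INTERFACE

Orientations are given as a unit quaternion [w, x, y, z].
In Python, from cell import bot gives the robot as it stands. Calls block until the motion is done:
- bot.move_pose(position, orientation): joint-space move of the TCP to a pose.
- bot.move_linear(position, speed=0.15, rotation=None, until_force=None): straight line of the TCP; rotation=None keeps the orientation; speed is the mean speed in m/s. With until_force (N) it stops when the force on the tool has changed by that much, and returns True; else False.
- bot.goto_joints(angles): joint-space move.
- bot.set_gripper(opening, grasp_force=None): opening from 0.0 (shut) to 1.0 (fully open); grasp_force is the grip in N (None keeps the last); returns when the fingers have stopped.
- bot.wait(seconds).
- bot.solve_ik(position, orientation): joint angles nearest the present ones, or None.
- bot.camera(name): name is "side" or "top"; returns the picture (480x640x3 uint8, red, green, blue); there is no depth.
- bot.calibration(name): a dict with "mtx" (3x3 intrinsics, pixels), "extrinsics" (4x4, takes a point from world to camera coordinates). Camera axes: x right, y down, z forward; pixel columns grow to the right and rows downward; lengths in m; the calibration is good to about 2 mm. A picture is of the moment at which its call begins. calibration takes no time and is no camera call.
A pose or a line that the arm cannot do raises bot.PlanningError and nothing moves.
- bot.close_job(): hands the job in, once; it reports no verdict.
Trained networks look in the newest picture that a camera, given by its name, has taken for a name from the list of things; names that differ only in an ending like _2 or _b are one class to them, and where a whole thing is asked for, a point or a joint stands for the part that bears it (a point fixed in the world has none). Each returns a list of dicts, best first, with "confidence" (0 to 1); they miss things now and then, are a little off and sometimes report something else, mostly with a low value. They report only what shows in the picture. A call takes as long as a camera call. They do not tell look-alikes from the thing itself.
- bot.search_frame(camera, thing): "bbox" ([left, top, width, height] in pixels, round what is visible of it).
Readings, each from a call of its own:
- bot.read_clock(): time.
- bot.read_joint_positions(): joint angles.
- bot.read_joint_vel(): joint speeds.
- bot.read_joint_efforts(): joint torques, N m.
- bot.read_position(): TCP position.
- bot.read_tool_rot(): TCP orientation.
- bot.read_ft_force(): force on the tool from outside, world axes, zero at the start.
- bot.read_moment(): the same for the moment, N m.
- bot.read_gripper_width(): opening from 0.0 (shut) to 1.0 (fully open).
Only numpy, scipy, OpenCV 4.12 (cv2) and the standard library are available. Lean on these libraries where they do the work, as an engineer would, in place of code of your own. Each camera call takes 0.05 s, during which the arm holds its last target. There are 200 camera calls.

TASK

The plug gauge sits locked fully home in the leaning bore of the blue gauge stand. Press the red paddle of the trip lever fully down to its stop so that the claw swings off the gauge's collar, then take the gauge by its black knob and gently draw it straight out along the leaning bore until the whole red band stands clear of the mouth, without ever letting the yellow band below it come out. Finish holding it still there for inspection, gripped, in line with the bore and not forced sideways against it; leave the bit tray, the screw dish and the hard drive where they are.

Things in the scene. Friction and masses are not known exactly. Their poses are not given: they have to be found in the camera images.
- stand: The gauge stand, fixed: blue base plate 170 x 104 mm, 12 mm thick, flat on the table, carrying a leaning aluminium block and its trip lever. Origin on the table under the plate, 12 mm nearer the front than the plate's centre; x points to the trip lever's side. In its frame the mouth of the bore is at (-30, 0, 100) mm.
- barrel: Aluminium block of the stand, 42 x 42 x 84 mm. Origin: centre of the bore's mouth, on its upper face. z: the bore's axis, out of the mouth; it leans 0.35 rad (20 degrees) from vertical towards the stand's -x. x: to the trip lever, rising 20 degrees; y: level. The bore is 17.5 mm wide and 84 mm deep.
- gauge: Loose steel plug gauge, 0.10 to 0.21 kg. Origin: underside of its collar, at the mouth when home; z to the knob. Along z: collar 32 mm wide from 0 to 8, neck 14 wide to 28, knob to 62 mm. Below: pin 16 mm wide, 73.5 long, red band 20 to 30 and yellow band 46 to 56 mm under the origin: drawn 30 mm out, red is clear; from 46 mm yellow shows. Let go, it slides home.
- knob (a point): Centre of the gauge's black cylindrical knob (24 mm in diameter, 34 mm long along the gauge's axis), where it is gripped; 45 mm from the gauge's origin along its axis, so 45 mm above the mouth along the leaning bore when home.
- trip_lever (a joint): Angle of the trip lever: 0 to 0.08 at the start (claw over the collar, gauge locked), 0.60 with the paddle fully down on its stop (claw clear). It turns about a level pin parallel to the block's y, at x = 29, z = -30 mm in the block's frame. It stays where it is left (friction; about 3 N on the paddle moves it).
- paddle (a point): Centre of the upper face of the red paddle (30 mm along the lever, 34 mm wide, 6 mm thick) at the lever's outer end, to be pressed down. In the block's frame it is 60 mm along x and 5 mm along z from the pivot pin at lever angle 0. It is about 105 mm above the table at the start, about 35 mm lower at the stop.
- bit_tray: Black tray of screwdriver bits, 72 x 115 x 24 mm, origin under its centre. Leave it alone.
- screw_dish: Round metal dish with screws, 77 mm in diameter, 15 mm high, origin under its centre. Leave it alone.
- hard_drive: Flat silver hard drive, 70 x 100 x 11 mm, origin under its centre. Leave it alone.
Mind the look-alikes: they are no part of the job. Several things have the shape of the stand; the one meant has the colours described above. Of the things shaped like the gauge, the steel one is meant.

How it is judged:
On the way, in this order (a step that is already met when the one before it is completed fails the run):
1. the trip lever is pressed fully down (over 0.55 rad) while the gauge is still home (value of joint trip_lever above 0.55 rad and z of gauge in the frame of barrel below 0.004 m), for 0.1 s.
2. the gauge is gripped in the fingers and on its way out (over 15 mm) (z of gauge in the frame of barrel above 0.015 m and contact force between the fingers and gauge above 1 N), for 0.1 s.
At the end, for the whole second after the job is handed in: The gauge is held still (under 10 mm/s) in the fingers (over 1 N), drawn 29 to 47 mm out of the bore, its pin still in the bore and in line with it (within 0.07 rad) and not forced against it (under 25 N), and the trip lever is down (over 0.5 rad) (z of gauge in the frame of barrel between 0.029 and 0.047 m and angle between the z axis of gauge and the z axis of barrel, either way round below 0.07 rad and value of joint trip_lever above 0.5 rad and contact force between the fingers and gauge above 1 N and linear speed of gauge below 0.01 m/s and contact force between gauge and barrel below 25 N); the arm keeps its last pose, push and grip.
It fails at once if the yellow band comes out of the bore (drawn over 49 mm) (z of gauge in the frame of barrel above 0.049 m).
It fails at once if the gauge is wrenched against the bore (over 40 N) (contact force between gauge and barrel above 40 N).
It fails at once if a bystander is shifted by more than 20 mm (distance of any of bit_tray, screw_dish, hard_drive from where it was at the start of the episode above 0.02 m).
It also fails if it takes over 42 s, if anything falls off the work surface, if the arm or the gripper's body presses on something with over 40 N, if the wrist force passes 120 N, or if a joint passes its speed limit or range.

## Working session

There is one attempt and no reset: what is moved stays moved. The work goes in short steps, each a Python script; the robot and the scene stay as the last script left them, time stands still between calls to the robot, and variables do not carry over. Pictures are saved under pics/ and viewed, about 8 in all and at most 12, crops included, and the job is handed in when it is done.

```bash
mkdir -p pics; python3 - <<'E'
from cell import bot
import cv2,json
for c in ["side","top"]:
    im=bot.camera(c); cv2.imwrite(f"pics/{c}0.png",im[:,:,::-1])
    k=bot.calibration(c); print(c,k["mtx"].tolist(),k["extrinsics"].round(4).tolist())
    for t in ["stand","gauge","knob","paddle","barrel"]:
        print(t,[( [round(v) for v in d["bbox"]],round(d["confidence"],2)) for d in bot.search_frame(c,t)])
print(bot.read_clock(),bot.read_tool_rot(),bot.read_position())
E
```

```text
side [[605.3387189056713, 0.0, 319.7427609195951], [0.0, 605.3387189056713, 239.75190861291637], [0.0, 0.0, 1.0]] [[-0.9991, -0.0378, -0.0202, 0.5317], [-0.0057, 0.5853, -0.8108, 0.3434], [0.0425, -0.8099, -0.585, 0.9782], [0.0, 0.0, 0.0, 1.0]]
stand [([347, 157, 73, 53], 0.71), ([286, 293, 89, 67], 0.67)]
gauge [([343, 277, 24, 35], 0.83), ([290, 217, 52, 11], 0.66)]
knob [([293, 218, 53, 9], 0.97), ([340, 279, 30, 32], 0.56)]
paddle [([293, 296, 53, 21], 0.75), ([362, 156, 34, 22], 0.46), ([342, 278, 27, 35], 0.28)]
barrel [([292, 296, 68, 40], 0.72), ([362, 156, 49, 31], 0.7)]
top [[528.8894331473019, 0.0, 321.37249245896726], [0.0, 528.8894331473019, 235.855528902513], [0.0, 0.0, 1.0]] [[0.0091, -0.9996, 0.0249, -0.4689], [-0.9939, -0.0118, -0.1099, 0.5638], [0.1101, -0.0237, -0.9936, 1.3448], [0.0, 0.0, 0.0, 1.0]]
stand [([405, 267, 59, 73], 0.96), ([215, 219, 40, 65], 0.77)]
gauge [([219, 260, 18, 16], 0.54)]
knob []
paddle [([216, 222, 21, 41], 0.88), ([429, 277, 24, 41], 0.54)]
barrel [([431, 281, 31, 50], 0.83), ([218, 226, 20, 49], 0.69), ([218, 221, 14, 43], 0.59)]
0.6 [ 0.58698497 -0.5869749  -0.39426986  0.39428465] [0.20797987 0.50917322 0.23127712]
```

View pics/side0.png

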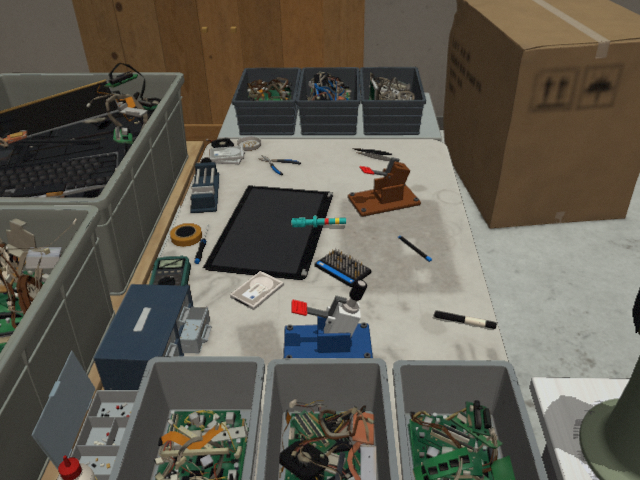

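View pics/top0.png

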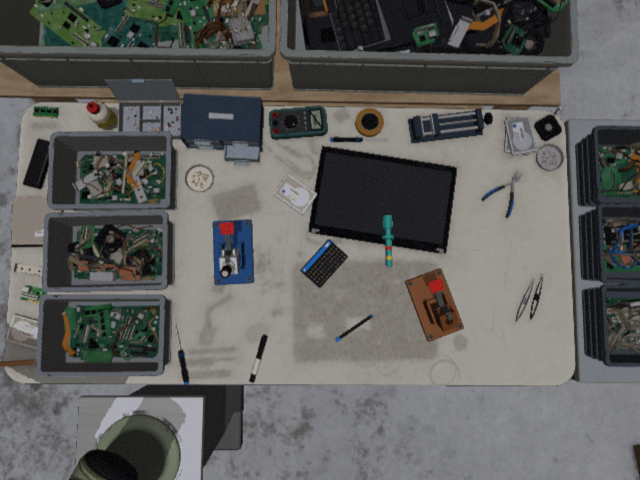

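```bash
cat > h.py <<'E'
import numpy as np,cv2
from cell import bot
from scipy.optimize import minimize
from scipy.spatial.transform import Rotation as R
def proj(c,P):
    k=bot.calibration(c);E=k["extrinsics"];q=(np.atleast_2d(P)@E[:3,:3].T+E[:3,3])@k["mtx"].T
    return q[:,:2]/q[:,2:]
def hull(im_pts,S=8):
    m=np.zeros((480*S//2,640*S//2),np.uint8)
    return m
E
python3 - <<'E'
from h import *
roi={"side":(270,265,120,100),"top":(200,205,70,90)}
H={};red={};blk={};crops=[]
for c,(x,y,w,h) in roi.items():
    im=cv2.imread(f"pics/{c}0.png");cr=im[y:y+h,x:x+w]
    hsv=cv2.cvtColor(cr,cv2.COLOR_BGR2HSV)
    b=cv2.inRange(hsv,(100,140,50),(125,255,255))
    n,l,s,cc=cv2.connectedComponentsWithStats(b); i=1+s[1:,4].argmax()
    p=np.argwhere(np.isin(l,[j for j in range(1,n) if s[j,4]>15]))[:,::-1]+[x,y]
    H[c]=cv2.convexHull(p.astype(np.float32)); print(c,H[c].min((0,1)),H[c].max((0,1)),cv2.minAreaRect(H[c]))
    r=cv2.inRange(hsv,(0,150,90),(8,255,255))|cv2.inRange(hsv,(172,150,90),(180,255,255))
    q=np.argwhere(r)[:,::-1]+[x,y];red[c]=q.mean(0);print("red",red[c],q.min(0),q.max(0))
    k=cv2.resize(cr,None,fx=5,fy=5,interpolation=cv2.INTER_CUBIC);crops.append(cv2.copyMakeBorder(k,0,500-k.shape[0],0,0,0))
im=cv2.hconcat(crops);cv2.imwrite("pics/crop.png",cv2.resize(im,None,fx=.84,fy=.84))
def box(v):
    x,y,a=v;c,s=np.cos(a),np.sin(a)
    return np.array([[x+c*u-s*w,y+s*u+c*w,z] for u in(-.085,.085) for w in(-.052,.052) for z in(0,.012)])
def cost(v):
    t=0
    for c in roi:
        h=cv2.convexHull(proj(c,box(v)).astype(np.float32))
        I=cv2.intersectConvexConvex(h,H[c])[0];A,B=cv2.contourArea(h),cv2.contourArea(H[c])
        t+=1-I/(A+B-I)
    return t
best=min((minimize(cost,[.5,-.25,a],method="Nelder-Mead",options=dict(initial_simplex=[[.5,-.25,a],[.53,-.25,a],[.5,-.22,a],[.5,-.25,a+.2]],xatol=1e-5,fatol=1e-6)) for a in(-.2,0,.2)),key=lambda r:r.fun)
print(best.x,best.fun)
x,y,a=best.x
for off in((.012,0),(-.012,0),(0,.012),(0,-.012)):
    Rz=R.from_euler("z",a).as_matrix();o=np.array([x,y,0])-Rz@[*off,0]
    f=lambda p:[proj(c,o+Rz@p)[0].round(1).tolist() for c in roi]
    print(off,o.round(4),"paddle",f([.062,0,.104]),"knob",f([-.0454,0,.1423]))
E
```

```text
side [284. 265.] [371. 357.] ((327.5, 311.0), (92.0, 87.0), 90.0)
red [298.93717277 307.38219895] [292 300] [306 315]
top [213. 220.] [252. 283.] ((232.70166015625, 251.75155639648438), (62.41913604736328, 37.98023986816406), 88.15238952636719)
red [226.73202614 227.78431373] [220 222] [233 233]
[ 0.52818397 -0.23196305  0.06652802] 0.6557793815156026
(0.012, 0) [ 0.5162 -0.2328  0.    ] paddle [[298.7, 305.2], [227.6, 228.0]] knob [[356.6, 287.5], [226.9, 270.7]]
(-0.012, 0) [ 0.5402 -0.2312  0.    ] paddle [[285.8, 305.7], [227.2, 218.4]] knob [[343.5, 288.0], [226.5, 260.6]]
(0, 0.012) [ 0.529  -0.2439  0.    ] paddle [[292.3, 301.1], [232.2, 223.0]] knob [[349.6, 283.5], [231.7, 265.3]]
(0, -0.012) [ 0.5274 -0.22    0.    ] paddle [[292.2, 309.8], [222.5, 223.5]] knob [[350.5, 292.0], [221.6, 265.9]]
```

View pics/crop.png

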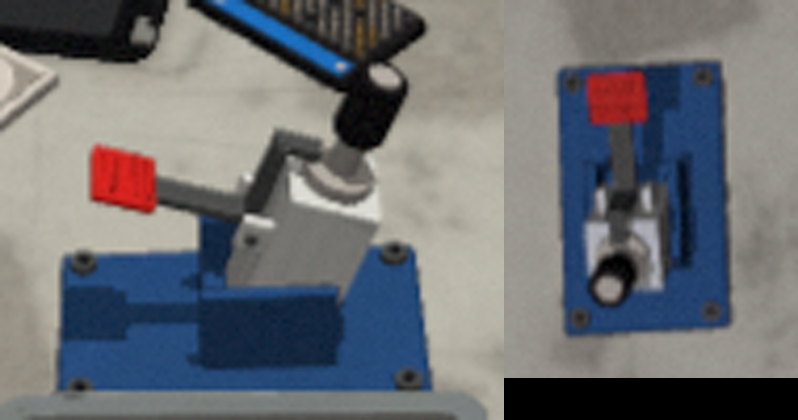

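```bash
python3 - <<'E'
from h import *
from scipy.optimize import least_squares
top=[((.085,.052),(212.9,220.7)),((.085,-.052),(251.7,219.8)),((-.085,.052),(214.5,284.8)),((-.085,-.052),(254,282.9))]
side=[((.085,-.052),(284.8,325.7)),((-.085,-.052),(368.8,323.3))]
def f(v,full=True):
    x,y,a,ox,oy,q=v;Rz=R.from_euler("z",a).as_matrix();o=np.array([x,y,0]);r=[]
    for c,L in(("top",top),("side",side)):
        for p,u in L: r.append(proj(c,o+Rz@[p[0]+ox,p[1]+oy,.012])[0]-u)
    pa=np.array([.029+.06*np.cos(q)+.005*np.sin(q),-.030-.06*np.sin(q)+.005*np.cos(q)])
    s,c_=np.sin(.35),np.cos(.35)
    pad=[-.03+pa[0]*c_-pa[1]*s,0,.1+pa[0]*s+pa[1]*c_]
    kt=[-.03-.062*s,0,.1+.062*c_]
    for c,P,u in(("top",kt,(224.8,273.6)),("side",kt,(362.4,282.9)),("top",pad,(226.7,227.8)),("side",pad,(299,306.5))): r.append(proj(c,o+Rz@P)[0]-u)
    return np.concatenate(r+[[(q-.04)/.04]])
s=least_squares(f,[.52,-.24,0,0,0,.04],loss="soft_l1",x_scale=[.1,.1,.1,.01,.01,.04]);print(s.x.round(4),np.round(f(s.x),1))
for off in((.012,0),(0,.012),(0,-.012)):
  g=lambda w:f([*w[:3],*off,w[3]])
  s=least_squares(g,[.52,-.24,0,.04],loss="soft_l1",x_scale=[.1,.1,.1,.04]);print(off,s.x.round(4),s.cost,np.round(g(s.x),1))
E
```

```text
[ 0.5137 -0.2294  0.053   0.0123 -0.0013  0.0578] [-0.6  0.2 -0.1 -0.5 -0.8  0.3 -0.5  0.5 -0.3 -2.9 -0.1 -2.6 -0.7  0.3
 -1.  -0.8 -0.2  0.6  0.1 -0.3  0.4]
(0.012, 0) [ 0.5138 -0.2299  0.0531  0.0599] 6.087750252164368 [-0.9  0.2 -0.4 -0.5 -1.1  0.4 -0.8  0.5 -0.2 -2.6  0.  -2.4 -0.4  0.2
 -1.1 -1.   0.   0.5 -0.  -0.4  0.5]
(0, 0.012) [ 0.5233 -0.2346  0.0662  0.0425] 34.116621703966814 [-3.8  1.7 -3.4  0.5 -3.2  1.8 -2.9  1.5  0.8  0.1  1.4 -0.4  2.  -3.8
 -6.4 -2.9  1.6 -3.1 -4.7 -2.2  0.1]
(0, -0.012) [ 0.5214 -0.221   0.079  -0.0802] 29.91275923340049 [-0.3  2.1  0.1  0.4  1.2  2.2  1.4  1.3  0.9 -3.1  0.9 -4.3 -3.5 -3.1
 -5.3  1.7 -4.6 -1.5 -2.7  0.2 -3. ]
```

```bash
cat >> h.py <<'E'
O=np.array([.5138,-.2299,0]);RZ=R.from_euler("z",.0531).as_matrix()
W=lambda p:O+RZ@np.array(p,float)
s35,c35=np.sin(.35),np.cos(.35)
AX=RZ@[-s35,0,c35]; YS=RZ@[0,1,0]; XS=RZ@[1,0,0]; M=W([-.03,0,.1])
def quat(ap,jaw):
    y=np.array(ap);x=np.array(jaw);q=R.from_matrix(np.c_[x,y,np.cross(x,y)]).as_quat();return q[[3,0,1,2]]
def st(): print("t",round(bot.read_clock(),2),"pos",np.round(bot.read_position(),4),"F",np.round(bot.read_ft_force(),1),"g",round(bot.read_gripper_width(),3))
E
python3 - <<'E'
from h import *
j0=np.array(bot.read_joint_positions())
D=[0,0,-1]
best=None
for sg in(1,-1):
    ja=bot.solve_ik(W([.068,0,.14]),quat(D,sg*YS));jb=bot.solve_ik(M+AX*(.045-.019),quat(-AX,sg*YS));jc=bot.solve_ik(M+AX*(.045-.019+.06),quat(-AX,sg*YS))
    print(sg,*[None if j is None else np.round(j,2) for j in(ja,jb,jc)])
print("jaw now",R.from_quat(np.array(bot.read_tool_rot())[[1,2,3,0]]).as_matrix().round(2).tolist())
E
```

```text
1 [-0.49  0.53 -0.12  0.92  0.   -0.54] [-0.74  0.22 -0.72  0.38  0.25 -0.76] [-0.77  0.11 -0.67  0.54  0.25 -0.79]
-1 [-0.49  0.53 -0.12  0.92  0.    2.6 ] [-0.74  0.22 -0.72  0.38  0.25  2.38] [-0.77  0.11 -0.67  0.54  0.25  2.35]
jaw now [[0.38, -0.0, -0.93], [0.93, 0.0, 0.38], [-0.0, -1.0, 0.0]]
```

```bash
python3 - <<'E'
from h import *
D=[0,0,-1]
p=np.array(bot.read_position());p[2]=.33
bot.move_linear(p,speed=.25)
bot.set_gripper(0,30)
bot.move_pose(W([.068,0,.26]),quat(D,YS));st()
bot.move_linear(W([.068,0,.135]),speed=.15);st()
print(bot.move_linear(W([.072,0,.058]),speed=.035,until_force=14));st()
cv2.imwrite("pics/side1.png",cv2.resize(bot.camera("side")[260:370,260:400,::-1],None,fx=5,fy=5))
E
```

```text
t 4.82 pos [ 0.582  -0.2255  0.2601] F [ 0.2  0.6 -0.4] g 0.001
t 5.8 pos [ 0.5824 -0.2266  0.136 ] F [ 0.1  0.3 -0.6] g 0.002
True
t 7.41 pos [ 0.5844 -0.2264  0.0726] F [-1.9  1.4  8.2] g 0.001
```

View pics/side1.png

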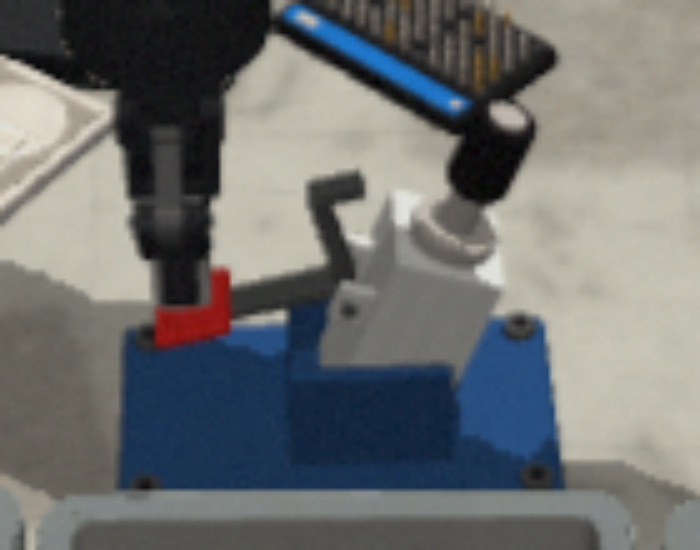

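```bash
python3 - <<'E'
from h import *
p=np.array(bot.read_position())
bot.move_linear(p-[0,0,.0015],speed=.02);bot.wait(.2);st()
bot.move_linear(p+[0,0,.13],speed=.2)
bot.move_pose(M+AX*(.026+.075),quat(-AX,YS))
bot.set_gripper(.6,20);st()
print(bot.move_linear(M+AX*.028,speed=.1,until_force=6));st()
cv2.imwrite("pics/s2.png",cv2.resize(bot.camera("side")[240:350,280:420,::-1],None,fx=4,fy=4))
cv2.imwrite("pics/t2.png",cv2.resize(bot.camera("top")[205:315,190:270,::-1],None,fx=4,fy=4))
cv2.imwrite("pics/c2.png",cv2.hconcat([cv2.imread("pics/s2.png")[:440],cv2.imread("pics/t2.png")[:440]])[:, :800])
E
```

```text
t 7.91 pos [ 0.5843 -0.2264  0.0724] F [-1.7  1.7 11.4] g 0.001
t 9.92 pos [ 0.4495 -0.2332  0.1948] F [-0.4  1.2  0.5] g 0.599
False
t 10.8 pos [ 0.4744 -0.2322  0.1267] F [-0.  -0.3  0.6] g 0.601
```

View pics/c2.png

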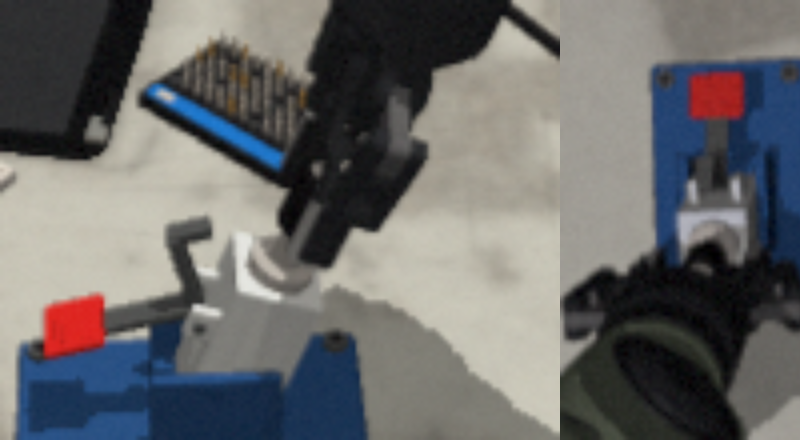

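```bash
python3 - <<'E'
from h import *
for o in(.4,.36,.33,.31,.29,.27):
    bot.set_gripper(o,20);F=np.array(bot.read_ft_force());print(o,round(bot.read_gripper_width(),3),"xs",round(F@XS,1),"ys",round(F@YS,1),"ax",round(F@AX,1))
    if abs(F@YS)>4: break
print(np.round(bot.read_moment(),2));st()
E
```

```text
0.4 0.4 xs 0.0 ys 0.3 ax 0.2
0.36 0.363 xs 0.0 ys 0.8 ax 0.0
0.33 0.329 xs 0.7 ys -1.0 ax -0.4
0.31 0.31 xs 0.3 ys -0.3 ax 0.2
0.29 0.29 xs -0.5 ys 0.2 ax 0.4
0.27 0.275 xs 0.6 ys 1.8 ax 1.4
[0.32 0.34 0.14]
t 12.29 pos [ 0.4742 -0.2317  0.1263] F [0.5 1.9 1.7] g 0.275
```

```bash
python3 - <<'E'
from h import *
bot.set_gripper(.2,40);st()
p0=np.array(bot.read_position());np.save("p0.npy",p0);off=np.zeros(3)
for d in(.004,.010,.016,.022,.028,.033,.037):
    hit=bot.move_linear(p0+AX*d+off,speed=.02,until_force=10)
    F=np.array(bot.read_ft_force());print(d,hit,"xs",round(F@XS,1),"ys",round(F@YS,1),"ax",round(F@AX,1),"adv",round((np.array(bot.read_position())-p0)@AX*1e3,1),"g",round(bot.read_gripper_width(),3))
    if hit or np.linalg.norm(F)>12: break
st();print(np.round(bot.read_moment(),2))
cv2.imwrite("pics/s3.png",cv2.resize(bot.camera("side")[240:350,280:420,::-1],None,fx=5,fy=5))
E
```

```text
t 12.51 pos [ 0.4742 -0.2317  0.1263] F [-1.4  2.4  3. ] g 0.267
0.004 False xs 1.1 ys 0.8 ax -1.2 adv 4.1 g 0.27
0.01 False xs 0.9 ys 1.0 ax -1.0 adv 10.2 g 0.268
0.016 False xs 0.2 ys 1.1 ax -0.7 adv 16.2 g 0.267
0.022 False xs 0.2 ys -0.0 ax -1.0 adv 22.2 g 0.271
0.028 False xs 0.4 ys 0.5 ax -1.6 adv 28.1 g 0.27
0.033 False xs 0.7 ys 0.2 ax -1.4 adv 33.2 g 0.27
0.037 False xs -0.6 ys -0.4 ax -1.3 adv 37.1 g 0.271
t 15.41 pos [ 0.4615 -0.2325  0.1612] F [-0.5 -0.5 -1.6] g 0.271
[ 0.06  0.44 -0.04]
```

View pics/s3.png

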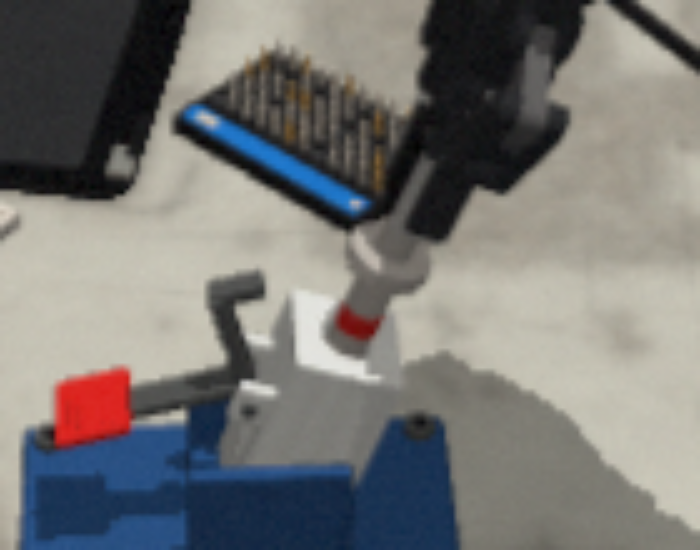

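The whole red band, crop (358,322), stands clear of the mouth with a strip of steel below it. No yellow shows, the lever is down, and the wrist forces are small. I'll check that it holds still, then hand it in.

```bash
python3 - <<'E'
from h import *
bot.wait(1);st();print(np.abs(bot.read_joint_vel()).max().round(4))
bot.close_job()
E
```

```text
t 16.46 pos [ 0.4615 -0.2323  0.1611] F [ 0.8 -0.4 -2. ] g 0.272
0.0015
the job is handed in; nothing more can be done
```

I pressed the red paddle of the blue stand down to its stop, gripped the steel gauge by its black knob, and drew it about 37 mm out along the leaning bore. I handed the job in at about 16.5 s with the gauge still gripped; no verdict is reported.

- **Lever:** the fingertip stopped at 72.5 mm, which matches the calculated height at the stop. The last picture shows the lever still down and the claw clear of the collar.
- **Gauge:** the last picture shows the whole red band clear of the mouth with steel below it and no yellow. The 37 mm is the gripper's travel, not a direct measurement of the gauge.
- **Forces and stillness:** during the draw the force on the tool stayed at about 2 N or less, close to the gauge's weight. After a 1 s wait it still read about 2 N, the gripper held at an opening of 0.27, and joint speeds were near zero (0.0015 rad/s). The force between gauge and bore cannot be read directly, so I judged it from these tool forces.
- **Bystanders:** the arm never came near the bit tray, screw dish or hard drive. I did not measure their final positions, and the last crop shows only the bit tray and the edge of the drive.
- **Disagreement:** my first fit of the stand's position was wrong because it took in blue from the bit tray. The second fit left about 2.5 pixels of error on the plate's far corners in the side view, but the press and the grip both landed where it predicted.

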